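# Seat the keyed drive shaft in its pulley against the preload spring

## Robot

A 6-joint arm with a two-finger parallel gripper is mounted at the origin on a cart in front of the work surface, level with it; the furniture and walls round the work are solid. World frame = base frame: x ahead of the robot, y to its left, z up, the work surface at z = 0. Lengths are in m, angles in degrees, forces in N, time in s.
With the tool pointing down it reaches from about 0.25 to 0.725 m from the base axis. Payload 9.7 kg.
Tool frame: the origin (TCP) lies between the finger pads; the fingertips stand 17 mm ahead of it and the grasp point (between the pads) lies 2 mm behind it; z points along the fingers, y is the direction in which the jaws open and shut (so a half turn about z gives the same grasp; the last joint's range is limited). The gripper opens to 85 mm and grips with 20 to 120 N. Pads are 22 mm wide; open, the fingers measure 114 mm over their backs; the gripper's body (76 mm by 85 mm) begins 54 mm behind the grasp point. The pads swing forward as they close: fully open they stand 13 mm farther back than shut.
Start: joints at [-74.255, 4.979, 10.078, 95.1, 0, 90], TCP at [0.149, -0.529, 0.248] pointing down, gripper open.
Joint ranges: [-179.16, 179.16], [-48.56, 103.87], [-65.8, 70.77], [-126.05, 130.52], [-82.76, 87.17], [-180, 180]. Speed limits (degrees/s): [127.2, 127.2, 147.25, 180, 180, 180].

## Interface

Orientations are given as [roll, pitch, yaw] about the fixed x, y, z axes, in that order (R = Rz(yaw) Ry(pitch) Rx(roll)).
In Python, from workcell import monitor, cams, order gives the robot as it stands. The module is installed in compiled form; this text tells all that it offers.
- The arm moves only by the shell command python3 -m handwheel 'ROWS' [OPENING] [FORCE]. ROWS is JSON, a list of rows, each a list of 6 numbers: the shift along the tool's x, y, z in m, then the turn, a rotation vector about the tool's x, y, z in degrees. In form: [[tx, ty, tz, wx, wy, wz], ...]. A call has exactly 8 rows; each row shifts and turns the commanded pose from where the row before left it, along the tool's axes as they then stand; what a row does not reach is not made up. A row lasts 1/12 s, in which the tool goes at most 41.7 mm and 7.16 degrees, less where a joint would pass 70% of its speed; a pose out of reach is approached as far as the arm can. A call is refused whole if a number of a shift passes 0.0417 or a number of a turn 7.16, either way. A call with a gripper value outside its range is refused whole. OPENING is the opening, from -1 (shut) to 1 (fully open), set as the call begins (- or left out, the last holds). The fingers move at their own pace and stop on an object; FORCE is the grip in N (left out, the last holds). Time passes only in rows, so rows that do not move let the fingers close, or fill a call up. It gives the time, the measured TCP pose, the force and the opening at its end, in the units of the state.
- monitor.get_obs(): the state, without advancing time (a new reading comes with each control period).
- cams.camera(name): name is "side" or "top"; returns a dict with "img" (400x640x3 uint8, red, green, blue), "depth" (400x640 float32, m along the optical axis (not along the pixel's ray), 0 where there is no reading), "fx", "fy", "cx", "cy" (pixels), "distortion" ([k1, k2, p1, p2, k3] as OpenCV has them; the pictures are not rectified), "rvec" (rotation vector, rad) and "tvec" (3), from world to camera coordinates, as OpenCV has them. Camera axes: x right, y down, z forward; pixel columns grow to the right and rows downward; lengths in m; the calibration is good to about 2 mm. A picture is of the moment at which its call begins.
- order.job_done(): hands the job in, once; it reports no verdict.
The state is a dict: "time": time; "q": joint angles; "qd": joint speeds; "joint_efforts": joint torques, N m; "ee_pos": TCP position; "tcp_rot": TCP orientation; "wrist_force": force on the tool from outside, world axes, zero at the start; "torque": the same for the moment, N m; "opening": finger opening in m.
Only numpy, scipy, OpenCV 4.12 (cv2) and the standard library are available. Lean on these libraries where they do the work, as an engineer would, in place of code of your own. Each camera call takes 0.05 s, during which the arm holds its last target. There are 200 camera calls.

## Task

Pull the protective plug out of the pulley bore and leave it standing or lying inside the taped-off square. Then take the keyed shaft from its stand and lower it into the bore, turning it until its key slips into the keyway, and keep pushing until its collar sits fully home on the pulley hub. A spring in the bore pushes the shaft back out, so finish still gripping the shaft and pressing it home, ready for the retaining clip to be fitted; leave the other things on the bench where they are.

Things in the scene. Friction and masses are not known exactly. Their poses are not given: they have to be found in the camera images.
- fixture: Fixed assembly fixture: aluminium plate 140 x 140 x 12 mm; a toothed-belt pulley, 94 mm wide, lies clamped on it by two dark toe clamps (61 mm high, at the fixture's own +y and -y sides). The pulley's hub, 52 mm diameter, rises in the middle to 62 mm above the bench. The pulley cannot turn. Origin: underside of the plate, on the bench, below the bore's axis; z up.
- bore (a point): Centre of the bore's mouth, at the hub's top face, 62 mm above the bench; axes as the fixture's. Bore 24 mm diameter, 50 mm deep. Its one keyway, 10.4 mm wide, out to 17.5 mm from the axis, full depth, points within 0.4 rad either side of this +x axis; the exact angle is not reported: see it once the plug is out, or feel for it by turning the shaft with the key resting lightly on the hub face.
- spring_seat (a joint): Sprung disc in the bore that the shaft's lower end meets: 0 = up (its top 38 mm below the hub face), grows as it is pushed down; 0.008 m when the shaft is home. It pushes up with 6 N at first, 14 N with the shaft home.
- plug: Loose black plastic plug, 30 g, sitting freely in the mouth of the bore; pull straight up. Origin on its axis at the underside of its flange, which rests on the hub face; z up. Flange 34 mm diameter, 4 mm thick; stem below 21 mm diameter, 10 mm long; above, a ribbed grip of 18 mm diameter from 4 to 24 mm over the origin. Standing on the bench, its origin is 10 mm up.
- square: Square marked on the bench with four dark tape corners, 120 mm outside, 100 mm inside, flat. Origin: its centre on the bench; x and y along its sides.
- stand: Fixed grey shaft stand, base 75 x 76 mm; its forked top plate, 58 mm above the bench, carries the shaft by its collar. The fork's slot is 26 mm wide, open towards the stand's own +x. Origin: centre of the underside; z up. Lift the shaft straight up by 50 mm or more to clear it.
- shaft: Loose steel shaft, lightly oiled, 0.3 kg, upright in the stand. Origin on its axis at the collar's underside; z up along it. Collar 36 mm diameter, 6 mm thick; above it 20 mm diameter up to z = 63 mm: grip here, across y. Below: 22 mm diameter to -30 mm, a taper, a pilot of 18 mm diameter from -34 to -46 mm (lower end). Home: origin level with the hub face.
- shaft_key (a point): Middle of the lower end of the shaft's key, at (15, 0, -26) mm in the shaft's frame; axes as the shaft's. The key is on the shaft's +x side, 8 mm wide, out to 15.5 mm from the axis, from -6 to -26 mm. In line with it on the upper part, also at +x, a second key: 6 mm wide, out to 13 mm, 15 to 49 mm. The key lands on the hub face when the shaft's origin is 26 mm above it.
- objective: Bystander: loose black microscope objective, 34 mm diameter, 48 mm tall, standing. Origin: centre of its underside.
- vial: Bystander: loose glass vial with a black cap, 22 mm diameter, 48 mm tall, standing. Origin: centre of its underside.
- elbow: Bystander: loose brass elbow fitting with black caps, 18 x 33 x 32 mm. Origin: centre of its underside.
- hex_keys: Bystander: loose black hex key holder, 24 x 69 x 19 mm. Origin: centre of its underside.
Not all that is in view belongs to the job. There is more than one size of the shaft; the job needs the larger. Leave any green look-alike of the plug alone.

How it is judged:
By the outcome, as a careful person would: the job done as asked, in the order asked, and still so for the second after the job is handed in, while the arm keeps its last pose, push and grip.
It also fails if it takes over 58 s, if anything falls off the work surface, if the arm or the gripper's body presses on something with over 40 N, if the wrist force passes 120 N, or if a joint passes its speed limit or range.

## Working session

There is one attempt and no reset: what is moved stays moved. The work goes in short steps, Python scripts to look and compute and a shell command to move; the robot and the scene stay as the last step left them, time stands still between calls to the robot, and variables do not carry over. Pictures are saved under pics/ and viewed, about 8 in all and at most 12, crops included, and the job is handed in when it is done.

```bash
mkdir -p pics; cat > h.py <<'E'
import numpy as np, cv2
from workcell import monitor, cams, order
def shot(n):
    c=cams.camera(n); np.savez(f'{n}.npz',**{k:np.array(v) for k,v in c.items()}); return c
def load(n): return dict(np.load(f'{n}.npz'))
def KD(c): return np.array([[c['fx'],0,c['cx']],[0,c['fy'],c['cy']],[0,0,1]],float),np.array(c['distortion'],float)
def ray(c,uv):
    K,D=KD(c); p=cv2.undistortPoints(np.array(uv,float).reshape(-1,1,2),K,D).reshape(-1,2)
    R=cv2.Rodrigues(np.array(c['rvec'],float))[0]; d=np.c_[p,np.ones(len(p))]
    return -R.T@np.array(c['tvec']).ravel(), d@R, d
def atz(c,uv,z):
    o,d,_=ray(c,uv); return o+d*((np.broadcast_to(z,len(d))-o[2])/d[:,2])[:,None]
def dep(c,uv):
    o,d,_=ray(c,uv); z=np.array([c['depth'][int(v),int(u)] for u,v in uv]); return o+d*z[:,None]
def proj(c,P):
    K,D=KD(c); return cv2.projectPoints(np.array(P,float).reshape(-1,1,3),np.array(c['rvec'],float),np.array(c['tvec'],float),K,D)[0].reshape(-1,2)
def crop(c,u0,v0,u1,v1,s,name):
    cv2.imwrite(f'pics/{name}.png',cv2.resize(c['img'][v0:v1,u0:u1,::-1],None,fx=s,fy=s,interpolation=cv2.INTER_CUBIC))
E
python3 - <<'E'
from h import *
for n in('top','side'):
    c=shot(n); print(n,ray(c,[[320,200]])[0:2],c['fx'])
t=load('top')['img'];s=load('side')['img']
cv2.imwrite('pics/a.png',np.vstack([t,s])[:,:,::-1][:, :])
cv2.imwrite('pics/top.png',cv2.resize(t,None,fx=1.25,fy=1.25)[:,:,::-1]);cv2.imwrite('pics/side.png',cv2.resize(s,None,fx=1.25,fy=1.25)[:,:,::-1])
print(monitor.get_obs())
E
```

```text
top (array([ 0.44227007, -0.01368573,  0.95654013]), array([[ 0.12788527, -0.02071919, -0.99163097]])) 367.5686959265692
side (array([ 0.41014095, -0.83366416,  0.68861172]), array([[ 0.15550951,  0.76898648, -0.6201539 ]])) 469.2314266781779
{'time': 0.1, 'q': array([-7.42555915e+01,  5.00784494e+00,  1.00379756e+01,  9.50998148e+01,
       -7.04636880e-04,  8.99998634e+01]), 'qd': array([-0.00782402, -0.02757405,  0.04850351,  0.06282004, -0.07975265,
       -0.05406369]), 'joint_efforts': array([ 6.85458290e-04, -5.21561587e+01,  4.65653229e+01,  1.58926053e-02,
        4.71930548e-06, -1.07734442e-05]), 'ee_pos': array([ 0.14918497, -0.5291798 ,  0.24764583]), 'tcp_rot': array([-1.79930316e+02,  7.04470164e-04,  1.57445460e+01]), 'wrist_force': array([ 0.41837612,  0.18916513, -0.29430321]), 'torque': array([ 0.02401389, -0.00382381,  0.04481039]), 'opening': 0.08564259504512399}
```

View pics/top.png

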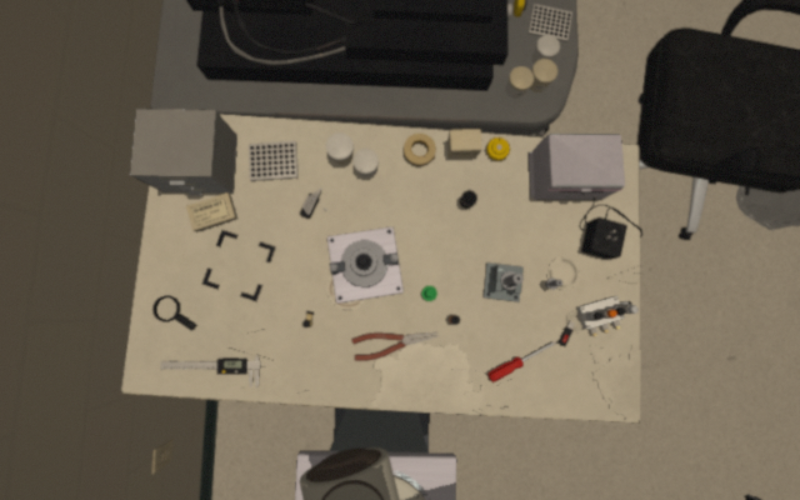

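View pics/side.png

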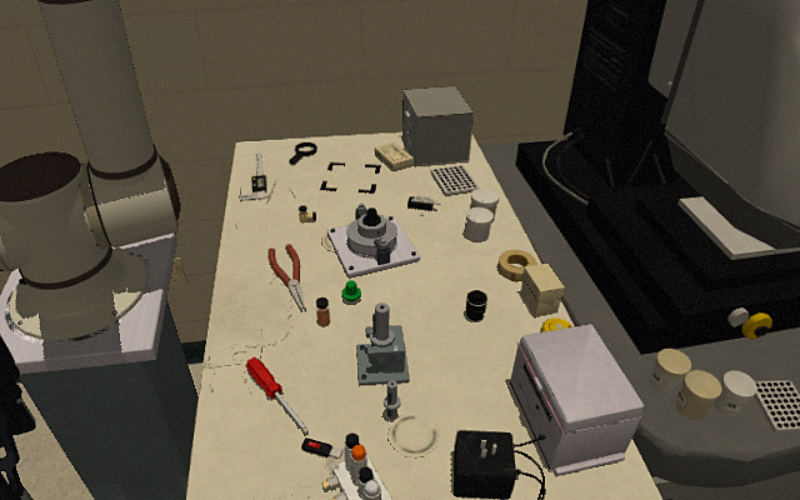

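Top view (1.25x): plug in the pulley at (364,262), green look-alike at (429,293), so the black one is the plug. The shaft in the grey stand is at (510,282), and a smaller shaft stands without a stand at (553,284); the larger, in the stand, is the one needed. The square is centred near (239,265). Next I'll enlarge both views in one crop sheet.

```bash
python3 - <<'E'
from h import *
t=load('top');s=load('side')
def cr(c,u,v,w,h,k): return cv2.resize(c['img'][v:v+h,u:u+w,::-1],None,fx=k,fy=k,interpolation=cv2.INTER_CUBIC)
A=cr(t,255,175,80,60,5);B=cr(t,375,200,80,60,5);C=cr(s,255,155,80,60,5);D=cr(s,270,235,80,60,5)
im=np.vstack([np.hstack([A,B]),np.hstack([C,D])]);cv2.imwrite('pics/b.png',np.clip(im*1.3,0,255).astype(np.uint8))
print(im.shape)
E
```

```text
(600, 800, 3)
```

View pics/b.png

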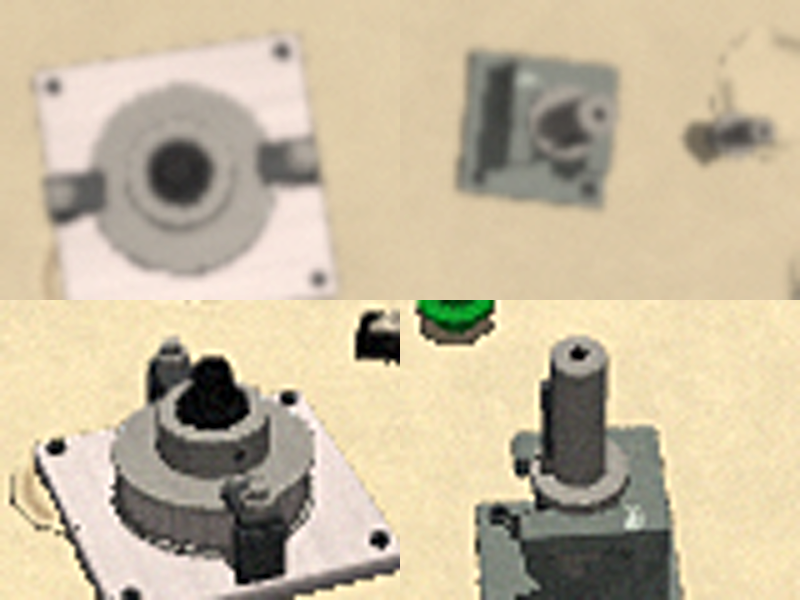

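```bash
python3 - <<'E'
from h import *
np.set_printoptions(precision=4,suppress=True)
t=load('top');s=load('side')
A=lambda X,Y:(255+X/5,175+Y/5);B=lambda X,Y:(375+(X-400)/5,200+Y/5);C=lambda X,Y:(255+X/5,155+(Y-300)/5);D=lambda X,Y:(270+(X-400)/5,235+(Y-300)/5)
print('hub top',atz(t,[A(182,174)],.062),'flange',atz(t,[A(180,172)],.066))
print('side grip top',atz(s,[C(212,362)],.086),'flange',atz(s,[C(212,408)],.066),'hub',atz(s,[C(212,412)],.062))
h=atz(t,[A(53,88),A(282,52),A(318,278)],.012);print('holes',h,'centre',(h[0]+h[2])/2, 'yaw',np.degrees(np.arctan2(*(h[0]-h[1])[1::-1]))-90)
print('shaft top',atz(t,[B(597,115)],.121),atz(s,[D(578,352)],.121))
print('collar',atz(t,[B(563,122)],.064),atz(s,[D(579,478)],.064))
b=atz(t,[B(470,50),B(615,70),B(605,208),B(460,188)],.006);print('stand',b,b.mean(0))
q=np.array([(222,235),(274,245),(256,297),(206,281)])/1.25
p=atz(t,q,0);print('square',p,p.mean(0),np.linalg.norm(np.roll(p,1,0)-p,axis=1))
d=dep(t,[A(180,172),B(597,115),A(145,172)]);print('depth',d)
ds=dep(s,[C(212,362),D(578,352),D(610,490)]);print(ds)
E
```

```text
hub top [[0.5314 0.0367 0.062 ]] flange [[0.532  0.0375 0.066 ]]
side grip top [[0.5327 0.0393 0.086 ]] flange [[0.5313 0.0315 0.066 ]] hub [[0.5316 0.0339 0.062 ]]
holes [[ 0.5791  0.1078  0.012 ]
 [ 0.6017 -0.01    0.012 ]
 [ 0.4849 -0.032   0.012 ]] centre [0.532  0.0379 0.012 ] yaw 10.877233429813785
shaft top [[ 0.5034 -0.2495  0.121 ]] [[ 0.5042 -0.2507  0.121 ]]
collar [[ 0.5037 -0.2487  0.064 ]] [[ 0.5035 -0.2568  0.064 ]]
stand [[ 0.544  -0.2149  0.006 ]
 [ 0.5357 -0.2917  0.006 ]
 [ 0.4635 -0.2859  0.006 ]
 [ 0.4719 -0.2099  0.006 ]] [ 0.5038 -0.2506  0.006 ]
square [[0.5858 0.3391 0.    ]
 [0.5681 0.2296 0.    ]
 [0.4592 0.2597 0.    ]
 [0.4889 0.3646 0.    ]] [0.5255 0.2983 0.    ] [0.1002 0.111  0.113  0.109 ]
depth [[ 0.5301  0.0365  0.0842]
 [ 0.5033 -0.249   0.1228]
 [ 0.5314  0.0544  0.0663]]
[[ 0.5326  0.0383  0.0867]
 [ 0.5043 -0.2507  0.121 ]
 [ 0.5134 -0.2648  0.0644]]
```

Both cameras agree: plug at (0.532, 0.038), shaft at (0.504, -0.250), square centred near (0.525, 0.298). The stand is at yaw -6 or 174°, the fixture at 11 or -169°. I'll turn the tool to yaw 0 and go above the plug.

```bash
python3 -m handwheel '[[0,0,0,0,0,5.25],[0,0,0,0,0,5.25],[0,0,0,0,0,5.25],[0.0182,-0.027,0,0,0,0],[0.0182,-0.027,0,0,0,0],[0.0182,-0.027,0,0,0,0],[0.0182,-0.027,0,0,0,0],[0.0182,-0.027,0,0,0,0]]' 1 40
python3 -m handwheel '[[0.0182,-0.027,0,0,0,0],[0.0182,-0.027,0,0,0,0],[0.0182,-0.027,0,0,0,0],[0.0182,-0.027,0,0,0,0],[0.0182,-0.027,0,0,0,0],[0.0182,-0.027,0,0,0,0],[0.0182,-0.027,0,0,0,0],[0.0182,-0.027,0,0,0,0]]'
python3 -m handwheel '[[0.0182,-0.027,0,0,0,0],[0.0182,-0.027,0,0,0,0],[0.0182,-0.027,0,0,0,0],[0.0182,-0.027,0,0,0,0],[0.0182,-0.027,0,0,0,0],[0.0182,-0.027,0,0,0,0],[0.0182,-0.027,0,0,0,0],[0.0182,-0.027,0,0,0,0]]'
```

```text
time: 0.77
ee_pos: [0.2406, -0.393, 0.2479]
tcp_rot: [-180.0, 0.0, -0.0]
wrist_force: [1.4, -0.0, 1.3]
opening: 0.0857
time: 1.43
ee_pos: [0.3864, -0.1768, 0.2481]
tcp_rot: [-180.0, 0.0, -0.0]
wrist_force: [0.4, -2.1, -0.3]
opening: 0.0856
time: 2.1
ee_pos: [0.5322, 0.0208, 0.248]
tcp_rot: [-179.2, 0.0, 1.9]
wrist_force: [-0.6, 0.3, 0.4]
opening: 0.0855
```

```bash
python3 -m handwheel '[[0,0,0.016,0,0,0],[0,0,0.016,0,0,0],[0,0,0.016,0,0,0],[0,0,0.016,0,0,0],[0,0,0.016,0,0,0],[0,0,0.016,0,0,0],[0,0,0,0,0,0],[0,0,0,0,0,0]]'
```

```text
time: 2.77
ee_pos: [0.5311, 0.0193, 0.1518]
tcp_rot: [-179.2, 0.1, 1.7]
wrist_force: [0.4, 0.8, 0.8]
opening: 0.0853
```

```bash
python3 -m handwheel '[[0,0,0,-0.8,0,1.7],[0.0005,-0.009,0,0,0,0],[0.0005,-0.0097,0,0,0,0],[0,0,0.012,0,0,0],[0,0,0.012,0,0,0],[0,0,0.012,0,0,0],[0,0,0.006,0,0,0],[0,0,0,0,0,0]]'
python3 -m handwheel '[[0,0,0.008,0,0,0],[0,0,0.008,0,0,0],[0,0,0.006,0,0,0],[0,0,0.002,0,0,0],[0,0,0,0,0,0],[0,0,0,0,0,0],[0,0,0,0,0,0],[0,0,0,0,0,0]]'
```

```text
time: 3.43
ee_pos: [0.5315, 0.0191, 0.108]
tcp_rot: [-179.1, 0.2, 1.6]
wrist_force: [-1.0, 1.0, -0.4]
opening: 0.0853
time: 4.1
ee_pos: [0.5329, 0.0193, 0.087]
tcp_rot: [-179.1, -0.0, 1.6]
wrist_force: [0.2, 0.6, 0.2]
opening: 0.0856
```

```bash
python3 - <<'E'
from h import *
np.set_printoptions(precision=3,suppress=True)
o=monitor.get_obs()
for k in('q','qd','joint_efforts','ee_pos','tcp_rot','wrist_force','torque'):print(k,o[k])
c=shot('side');crop(c,60,0,460,300,2,'c')
E
```

```text
q [  1.632   2.632 -10.237  77.116   0.877 179.998]
qd [-0.017  0.019  0.017  0.071 -0.047 -0.022]
joint_efforts [  0.002 -49.302  46.389   0.004   0.05   -0.   ]
ee_pos [0.533 0.019 0.087]
tcp_rot [-179.123   -0.015    1.634]
wrist_force [0.16  0.56  0.239]
torque [0.    0.013 0.025]
```

View pics/c.png

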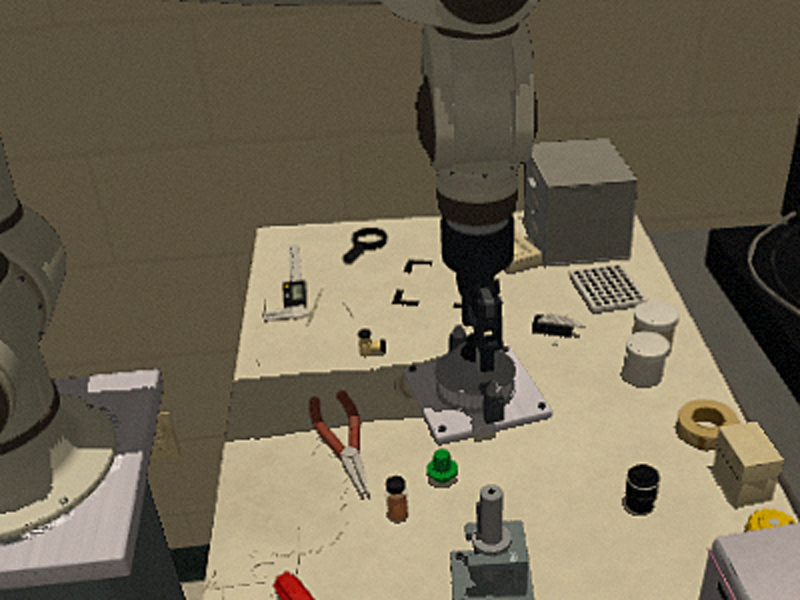

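The side view shows the tool straddling the plug at about (485,345), but stuck. Joint 6 is at its 180° limit (yaw = j1 - j6 + 180), so I'll turn the tool to yaw 45 to free it.

```bash
python3 -m handwheel '[[0,0,-0.005,-0.8,0,0],[0,0,-0.005,0,0,-6.2],[0,0,0,0,0,-6.2],[0,0,0,0,0,-6.2],[0,0,0,0,0,-6.2],[0,0,0,0,0,-6.2],[0,0,0,0,0,-6.2],[0,0,0,0,0,-6.2]]'
python3 -m handwheel '[[0,0,0,0,0,0],[0,0,0,0,0,0],[0,0,0,0,0,0],[0,0,0,0,0,0],[0,0,0,0,0,0],[0,0,0,0,0,0],[0,0,0,0,0,0],[0,0,0,0,0,0]]'
```

```text
time: 4.82
ee_pos: [0.5329, 0.0173, 0.0972]
tcp_rot: [-179.9, -0.1, 45.5]
wrist_force: [-1.0, -0.8, 1.0]
opening: 0.0856
time: 5.48
ee_pos: [0.5327, 0.0173, 0.0966]
tcp_rot: [-179.9, -0.1, 45.2]
wrist_force: [-0.1, 0.4, -0.0]
opening: 0.0852
```

```bash
python3 -m handwheel '[[0.0047,-0.005,0,0,0,0],[0.0047,-0.005,0,0,0,0],[0.0047,-0.005,0,0,0,0],[0,0,0.004,0,0,0],[0,0,0.004,0,0,0],[0,0,0.0035,0,0,0],[0,0,0,0,0,0],[0,0,0,0,0,0]]'
python3 -m handwheel '[[0,0,0,0,0,0],[0,0,0,0,0,0],[0,0,0,0,0,0],[0,0,0,0,0,0],[0,0,0,0,0,0],[0,0,0,0,0,0],[0,0,0,0,0,0],[0,0,0,0,0,0]]' -1 30
```

```text
time: 6.15
ee_pos: [0.5318, 0.0378, 0.0847]
tcp_rot: [-179.8, -0.1, 45.2]
wrist_force: [0.0, -0.8, 0.2]
opening: 0.0852
time: 6.82
ee_pos: [0.5321, 0.0379, 0.0854]
tcp_rot: [-179.9, -0.1, 45.2]
wrist_force: [-0.1, 0.0, 2.5]
opening: 0.0157
```

```bash
python3 -m handwheel '[[0,0,0,0,0,0],[0,0,-0.004,0,0,0],[0,0,-0.008,0,0,0],[0,0,-0.015,0,0,0],[0,0,-0.018,0,0,0],[0,0,-0.018,0,0,0],[0,0,-0.018,0,0,0],[0,0,-0.01,0,0,0]]'
python3 - <<'E'
from h import *
c=shot('side');crop(c,240,60,400,240,3,'d')
t=shot('top')
E
```

```text
time: 7.48
ee_pos: [0.5325, 0.0378, 0.1789]
tcp_rot: [-180.0, -0.2, 45.2]
wrist_force: [0.4, -0.2, 0.6]
opening: 0.0154
```

View pics/d.png

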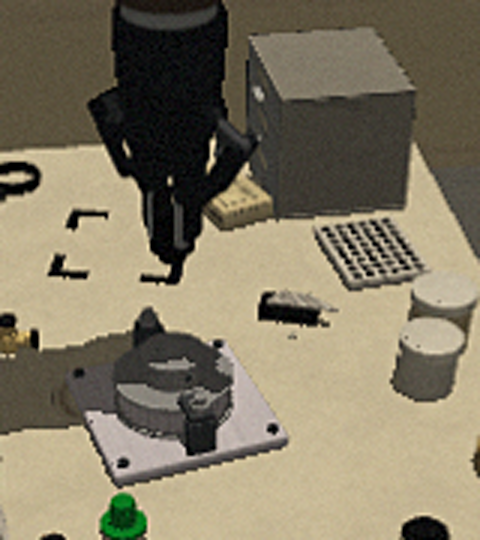

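```bash
python3 - <<'E'
from h import *
c=load('side')
im=c['img'][110:230,260:340,::-1]
im=(255*(im/255.)**.5).astype(np.uint8)
cv2.imwrite('pics/e.png',cv2.resize(im,None,fx=5,fy=5,interpolation=cv2.INTER_CUBIC))
np.set_printoptions(precision=3,suppress=True)
print(dep(c,[(295,175),(297,168),(299,150),(297,145),(295,178),(292,180)]))
print(proj(c,[(.532,.038,.062),(.532,.038,.16),(.532,.038,.086)]))
E
```

```text
[[ 0.528  0.045  0.061]
 [ 0.41  -0.834  0.689]
 [ 0.566  0.244  0.002]
 [ 0.53   0.02   0.157]
 [ 0.528  0.05   0.05 ]
 [ 0.518  0.025  0.063]]
[[297.306 176.362]
 [296.758 139.638]
 [297.175 167.74 ]]
```

View pics/e.png

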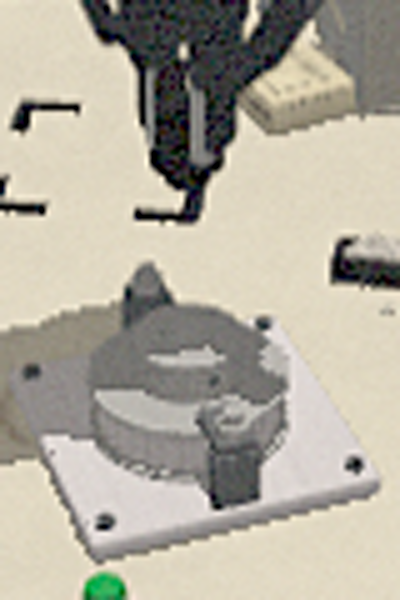

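The plug is out of the bore: the hub at (187,365) is clear, and the flange shows at the fingertips (187,180). Moving it to the square.

```bash
python3 -m handwheel '[[0.0149,-0.0158,0,0,0,0],[0.0149,-0.0158,0,0,0,0],[0.0149,-0.0158,0,0,0,0],[0.0149,-0.0158,0,0,0,0],[0.0149,-0.0158,0,0,0,0],[0.0149,-0.0158,0,0,0,0],[0.0149,-0.0158,0,0,0,0],[0.0149,-0.0158,0,0,0,0]]'
python3 -m handwheel '[[0.0149,-0.0158,0,0,0,0],[0.0149,-0.0158,0,0,0,0],[0.0149,-0.0158,0,0,0,0],[0.0149,-0.0158,0,0,0,0],[0,0,0.02,0,0,0],[0,0,0.025,0,0,0],[0,0,0.025,0,0,0],[0,0,0.02,0,0,0]]'
python3 - <<'E'
from h import *
np.set_printoptions(precision=4,suppress=True)
t=load('top')
im=t['img'][170:230,255:335,::-1]
a=cv2.resize(im,None,fx=5,fy=5,interpolation=cv2.INTER_CUBIC)
t=shot('top');im=t['img'][170:230,255:335,::-1]
b=cv2.resize(im,None,fx=8,fy=8,interpolation=cv2.INTER_CUBIC)
cv2.imwrite('pics/f.png',np.clip(b*1.6,0,255).astype(np.uint8))
E
```

```text
time: 8.25
ee_pos: [0.5258, 0.2123, 0.1753]
tcp_rot: [-179.8, -0.0, 45.2]
wrist_force: [0.9, -0.4, 0.0]
opening: 0.0157
time: 8.92
ee_pos: [0.5225, 0.2981, 0.0836]
tcp_rot: [-179.8, 0.1, 45.2]
wrist_force: [0.8, -0.7, -0.6]
opening: 0.0155
```

View pics/f.png

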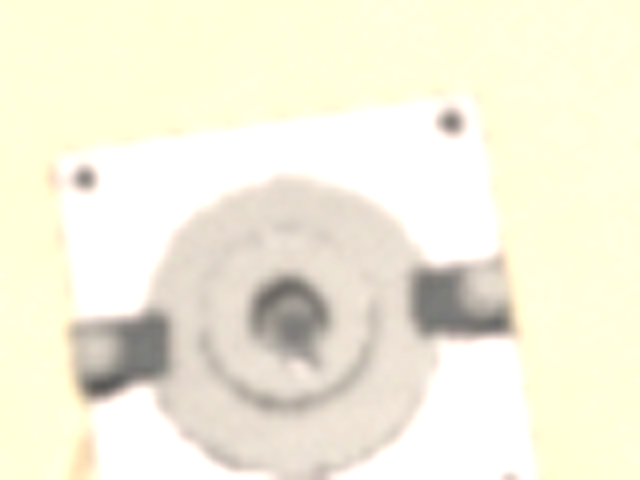

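From the top, the plug is out. The keyway shows as a notch at about (308,360), below and right of the bore centre (288,315), so it points roughly to world yaw -156°. Placing the plug.

```bash
python3 -m handwheel '[[0,0,0.015,0,0,0],[0,0,0.013,0,0,0],[0,0,0.01,0,0,0],[0,0,0.006,0,0,0],[0,0,0.003,0,0,0],[0,0,0.0015,0,0,0],[0,0,0,0,0,0],[0,0,0,0,0,0]]'
python3 - <<'E'
from h import *
t=load('top');im=t['img'][194:222,276:308,::-1]
b=cv2.resize(im,None,fx=20,fy=20,interpolation=cv2.INTER_CUBIC).astype(float)
b=np.clip((b-60)*1.5,0,255).astype(np.uint8)
cv2.imwrite('pics/g.png',b)
P=lambda r,a:(.5318+r*np.cos(np.radians(a)),.0378+r*np.sin(np.radians(a)),.062)
print([((proj(t,[P(r,a)])[0]+.5-[276,194])*20).round() for r,a in((0,0),(.026,0),(.026,90),(.026,180),(.026,-90),(.0175,-156),(.0175,-169))])
E
```

```text
time: 9.63
ee_pos: [0.5238, 0.2987, 0.0391]
tcp_rot: [-179.9, -0.1, 45.2]
wrist_force: [0.2, -0.7, -0.1]
opening: 0.0159
[array([309., 322.]), array([317., 111.]), array([ 96., 316.]), array([301., 535.]), array([523., 329.]), array([363., 455.]), array([331., 464.])]
```

View pics/g.png

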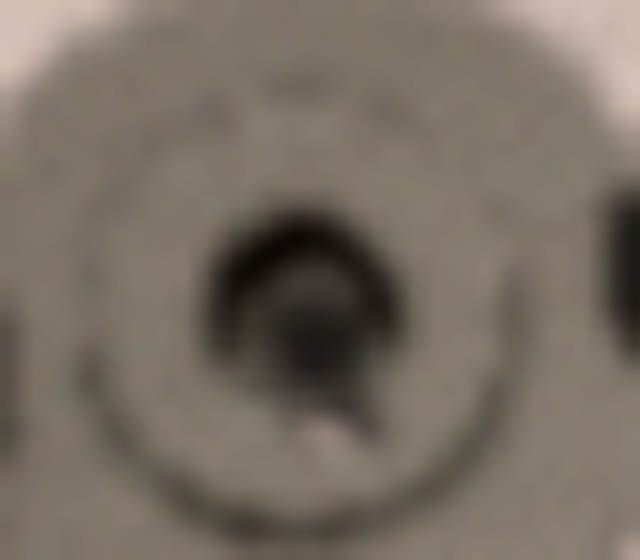

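The bore centre is at about (304,310), with a notch spanning x 290-385 at y~430. That puts the keyway at about world -163°. Lower the last bit and release.

```bash
python3 -m handwheel '[[0,0,0.001,0,0,0],[0,0,0.001,0,0,0],[0,0,0.001,0,0,0],[0,0,0.001,0,0,0],[0,0,0.0005,0,0,0],[0,0,0,0,0,0],[0,0,0,0,0,0],[0,0,0,0,0,0]]'
```

```text
time: 10.3
ee_pos: [0.5235, 0.2986, 0.0339]
tcp_rot: [-179.9, -0.1, 45.2]
wrist_force: [0.5, -1.2, -0.5]
opening: 0.0159
```

```bash
python3 -m handwheel '[[0,0,0,0,0,0],[0,0,0,0,0,0],[0,0,0,0,0,0],[0,0,0,0,0,0],[0,0,-0.005,0,0,0],[0,0,-0.015,0,0,0],[0,0,-0.02,0,0,-3],[0,0,-0.025,0,0,-6]]' 1
python3 -m handwheel '[[0,0,-0.025,0,0,-6],[0,0,-0.025,0,0,-6],[0,0,-0.025,0,0,-6],[0,0,-0.025,0,0,-6],[0,0,-0.015,0,0,-6],[0,0,0,0,0,-6],[0,0,0,0,0,-6],[0,0,0,0,0,-6]]'
python3 -m handwheel '[[0,0,0,0,0,-6],[0,0,0,0,0,-6],[0,0,0,0,0,-6],[0,0,0,0,0,-6],[0,0,0,0,0,-6],[0,0,0,0,0,-6],[0,0,0,0,0,-6],[0,0,0,0,0,-6]]'
python3 - <<'E'
from h import *
np.set_printoptions(precision=1,suppress=True)
s=load('side');t=shot('top')
S=np.array([.504,-.250,.058])
def pts(a,L):
    a=np.radians(a);R=np.array([[np.cos(a),-np.sin(a),0],[np.sin(a),np.cos(a),0],[0,0,1]]);return proj(s,S+np.array(L)@R.T)
for a in(150,160,170,180,190,200):print(a,pts(a,[(.013,.003,.049),(.013,-.003,.049),(.013,.003,.03),(.013,-.003,.03)]).ravel())
print('shaft outline z=.03',pts(0,[(.01*np.cos(k),.01*np.sin(k),.03) for k in np.linspace(0,6.28,60)])[:,0].min())
h=cv2.resize(s['img'][238:274,288:320,::-1],None,fx=10,fy=10,interpolation=cv2.INTER_CUBIC)
h=(255*(h/255.)**.6).astype(np.uint8)
g=cv2.resize(t['img'][180:240,150:240,::-1],None,fx=4,fy=4,interpolation=cv2.INTER_CUBIC)
o=np.zeros((360,690,3),np.uint8);o[:,:320]=h;o[:240,330:690]=g;cv2.imwrite('pics/i.png',o)
E
```

```text
time: 10.97
ee_pos: [0.5228, 0.298, 0.0987]
tcp_rot: [-179.8, 0.0, 54.3]
wrist_force: [0.6, 1.2, 0.7]
opening: 0.0852
time: 11.63
ee_pos: [0.5237, 0.2981, 0.2148]
tcp_rot: [179.9, -0.2, 102.5]
wrist_force: [0.9, 0.0, -0.1]
opening: 0.0856
time: 12.3
ee_pos: [0.5235, 0.2981, 0.2144]
tcp_rot: [179.9, -0.1, 150.5]
wrist_force: [-0.4, 0.3, -0.3]
opening: 0.0852
150 [297.9 250.2 299.1 248.  298.  257.8 299.3 255.6]
160 [297.8 251.1 298.5 248.8 298.  258.8 298.6 256.4]
170 [298.  252.1 298.1 249.7 298.1 259.7 298.2 257.3]
180 [298.4 253.  297.8 250.6 298.5 260.6 298.  258.2]
190 [298.9 253.8 297.9 251.5 299.1 261.4 298.  259.1]
200 [299.7 254.5 298.1 252.4 299.9 262.2 298.2 260.1]
shaft outline z=.03 299.83032454247115
```

View pics/i.png

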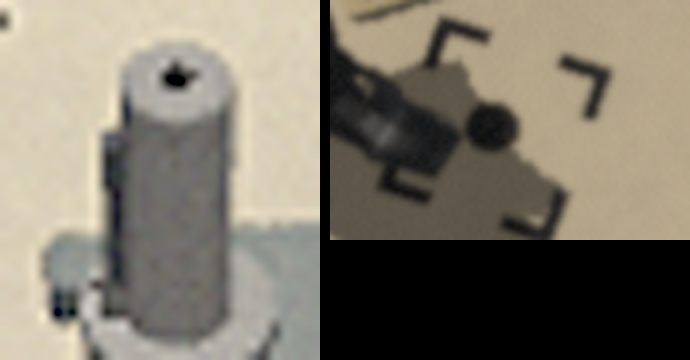

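The plug stands at (492,127) in the right crop, well inside the square. In the left crop the shaft's upper key is on the left edge (x~103-125, y 130), which puts its yaw near 180±8°. I'll grasp with the tool at yaw 180.

```bash
python3 -m handwheel '[[0,0,0,0,0,-5.9],[0,0,0,0,0,-5.9],[0,0,0,0,0,-5.9],[0,0,0,0,0,-5.9],[0,0,0,0,0,-5.9],[0.001,-0.0288,0,0,0,0],[0.001,-0.0288,0,0,0,0],[0.001,-0.0288,0,0,0,0]]'
python3 -m handwheel '[[0.001,-0.0288,0,0,0,0],[0.001,-0.0288,0,0,0,0],[0.001,-0.0288,0,0,0,0],[0.001,-0.0288,0,0,0,0],[0.001,-0.0288,0,0,0,0],[0.001,-0.0288,0,0,0,0],[0.001,-0.0288,0,0,0,0],[0.001,-0.0288,0,0,0,0]]'
python3 -m handwheel '[[0.001,-0.0288,0,0,0,0],[0.001,-0.0288,0,0,0,0],[0.001,-0.0288,0,0,0,0],[0.001,-0.0288,0,0,0,0],[0.001,-0.0288,0,0,0,0],[0.001,-0.0288,0,0,0,0],[0.001,-0.0288,0,0,0,0],[0.001,-0.0288,0,0,0,0]]'
python3 -m handwheel '[[0,0,0.008,0,0,0],[0,0,0.008,0,0,0],[0,0,0.008,0,0,0],[0,0,0.008,0,0,0],[0,0,0.008,0,0,0],[0,0,0,0,0,0],[0,0,0,0,0,0],[0,0,0,0,0,0]]'
```

```text
time: 13.02
ee_pos: [0.5198, 0.211, 0.2137]
tcp_rot: [179.8, -0.0, 179.6]
wrist_force: [-0.1, -0.6, 0.2]
opening: 0.0855
time: 13.68
ee_pos: [0.5105, -0.02, 0.2135]
tcp_rot: [179.8, 0.0, 179.5]
wrist_force: [1.1, 0.8, 0.1]
opening: 0.0852
time: 14.35
ee_pos: [0.5013, -0.2505, 0.2129]
tcp_rot: [179.9, 0.0, 179.5]
wrist_force: [1.2, 0.9, 0.0]
opening: 0.0855
time: 15.02
ee_pos: [0.5018, -0.2485, 0.1728]
tcp_rot: [179.9, -0.0, 179.7]
wrist_force: [0.5, 0.4, -0.3]
opening: 0.0854
```

```bash
python3 -m handwheel '[[-0.0022,-0.0015,0,0,0,0],[0,0,0.01,0,0,0],[0,0,0.015,0,0,0],[0,0,0.015,0,0,0],[0,0,0.015,0,0,0],[0,0,0.015,0,0,0],[0,0,0.01,0,0,0],[0,0,0.005,0,0,0]]'
python3 -m handwheel '[[0,0,0,0,0,0],[0,0,0,0,0,0],[0,0,0,0,0,0],[0,0,0,0,0,0],[0,0,0,0,0,0],[0,0,0,0,0,0],[0,0,0,0,0,0],[0,0,0,0,0,0]]' -1 100
python3 -m handwheel '[[0,0,0,0,0,0],[0,0,0,0,0,0],[0,0,0,0,0,0],[0,0,0,0,0,0],[0,0,0,0,0,0],[0,0,0,0,0,0],[0,0,0,0,0,0],[0,0,0,0,0,0]]'
```

```text
time: 15.68
ee_pos: [0.5031, -0.2499, 0.0855]
tcp_rot: [179.8, -0.1, 179.7]
wrist_force: [-0.3, -0.6, 0.2]
opening: 0.0854
time: 16.35
ee_pos: [0.5041, -0.2503, 0.0883]
tcp_rot: [179.9, 0.0, 179.7]
wrist_force: [-1.0, 1.0, 5.9]
opening: 0.0173
time: 17.02
ee_pos: [0.5041, -0.2503, 0.0882]
tcp_rot: [179.9, 0.0, 179.7]
wrist_force: [-0.5, 0.6, 6.4]
opening: 0.0172
```

```bash
python3 -m handwheel '[[0,0,-0.005,0,0,0],[0,0,-0.01,0,0,0],[0,0,-0.015,0,0,0],[0,0,-0.02,0,0,0],[0,0,-0.02,0,0,0],[0,0,-0.02,0,0,0],[0,0,-0.01,0,0,0],[0,0,0,0,0,0]]'
python3 - <<'E'
from h import *
s=shot('side')
h=cv2.resize(s['img'][190:300,270:350,::-1],None,fx=5,fy=5,interpolation=cv2.INTER_CUBIC)
h=(255*(h/255.)**.6).astype(np.uint8)
cv2.imwrite('pics/j.png',h)
P=np.array([.504,-.250,.158])
for a in(165,175,185,195):
    a=np.radians(a);c,n=np.cos(a),np.sin(a)
    L=np.array([(x,y,z) for z in(-.006,-.026) for x,y in((.0155,.004),(.0155,-.004),(.0103,.004))])
    R=np.array([[c,-n,0],[n,c,0],[0,0,1]]);print(((proj(s,P+L@R.T)+.5-[270,190])*5).round().astype(int).tolist())
E
```

```text
time: 17.68
ee_pos: [0.5046, -0.2509, 0.1901]
tcp_rot: [179.9, 0.2, 179.7]
wrist_force: [0.4, 0.1, -3.5]
opening: 0.0171
[[132, 217], [135, 201], [148, 218], [133, 260], [136, 244], [148, 261]]
[[134, 222], [133, 207], [150, 222], [135, 266], [134, 250], [150, 265]]
[[138, 228], [132, 212], [153, 225], [138, 271], [133, 255], [153, 268]]
[[142, 232], [133, 218], [156, 228], [143, 275], [133, 261], [157, 271]]
```

View pics/j.png

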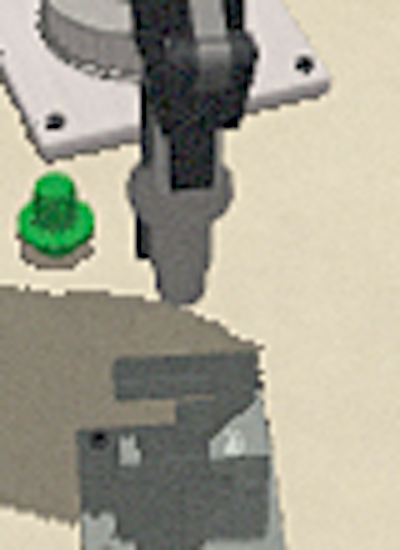

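The shaft is lifted clear of the stand, weighing 3.5 N. Its key is on the left at (140,235), yaw about 172-180°. Now over to the bore.

```bash
python3 -m handwheel '[[-0.0023,0.024,0,0,0,0],[-0.0023,0.024,0,0,0,0],[-0.0023,0.024,0,0,0,0],[-0.0023,0.024,0,0,0,0],[-0.0023,0.024,0,0,0,0],[-0.0023,0.024,0,0,0,0],[-0.0023,0.024,0,0,0,0],[-0.0023,0.024,0,0,0,0]]'
python3 -m handwheel '[[-0.0023,0.024,0,0,0,0],[-0.0023,0.024,0,0,0,0],[-0.0023,0.024,0,0,0,0],[-0.0023,0.024,0,0,0,0],[0,0,0,0,0,-5],[0,0,0,0,0,-5],[0,0,0,0,0,-5],[0,0,0,0,0,-5]]'
python3 -m handwheel '[[0,0,0.008,0,0,0],[0,0,0.008,0,0,0],[0,0,0.008,0,0,0],[0,0,0.008,0,0,0],[0,0,0.008,0,0,0],[0,0,0,0,0,0],[0,0,0,0,0,0],[0,0,0,0,0,0]]'
python3 - <<'E'
from h import *
s=shot('side');t=shot('top')
f=lambda i:cv2.resize((255*(i[:,:,::-1]/255.)**.6).astype(np.uint8),None,fx=5,fy=5,interpolation=cv2.INTER_CUBIC)
cv2.imwrite('pics/k.png',np.hstack([f(s['img'][110:220,260:340]),f(t['img'][150:260,255:335])]))
print(((proj(s,[(.532,.038,.062),(.532,.038,.103),(.532,.038,.149)])+.5-[260,110])*5).round(),monitor.get_obs()['ee_pos'])
E
```

```text
time: 18.4
ee_pos: [0.5226, -0.0574, 0.1861]
tcp_rot: [179.8, -0.2, 179.7]
wrist_force: [0.7, 0.2, -3.5]
opening: 0.0171
time: 19.07
ee_pos: [0.5323, 0.0376, 0.1863]
tcp_rot: [179.8, -0.1, -160.0]
wrist_force: [-0.2, -0.2, -3.4]
opening: 0.0173
time: 19.73
ee_pos: [0.5331, 0.0375, 0.1484]
tcp_rot: [179.9, 0.0, -160.3]
wrist_force: [-0.0, 0.4, -1.7]
opening: 0.0172
[[189. 334.]
 [188. 260.]
 [187. 172.]] [0.53320545 0.03748081 0.14875608]
```

View pics/k.png

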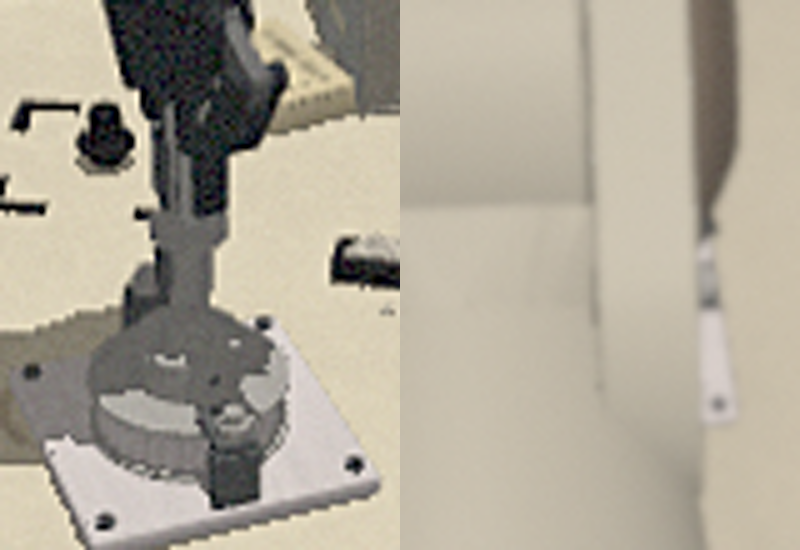

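The plug is standing in the square at (105,140), and the shaft hangs over the bore at (188,310). Lowering it gently.

```bash
python3 -m handwheel '[[0.0008,0,0.003,0,0,0],[0,0,0.003,0,0,0],[0,0,0.003,0,0,0],[0,0,0.003,0,0,0],[0,0,0.003,0,0,0],[0,0,0,0,0,0],[0,0,0,0,0,0],[0,0,0,0,0,0]]'
python3 -m handwheel '[[0,0,0.002,0,0,0],[0,0,0.002,0,0,0],[0,0,0.002,0,0,0],[0,0,0.002,0,0,0],[0,0,0.002,0,0,0],[0,0,0,0,0,0],[0,0,0,0,0,0],[0,0,0,0,0,0]]'
```

```text
time: 20.5
ee_pos: [0.5322, 0.0373, 0.1332]
tcp_rot: [179.8, 0.0, -160.3]
wrist_force: [-0.2, -0.5, -3.5]
opening: 0.0168
time: 21.17
ee_pos: [0.5322, 0.0373, 0.1232]
tcp_rot: [179.8, 0.0, -160.3]
wrist_force: [0.2, -0.4, -3.3]
opening: 0.0173
```

```bash
python3 -m handwheel '[[0,0,0.001,0,0,0],[0,0,0.001,0,0,0],[0,0,0.001,0,0,0],[0,0,0.001,0,0,0],[0,0,0,0,0,0],[0,0,0,0,0,0],[0,0,0,0,0,0],[0,0,0,0,0,0]]'
python3 -m handwheel '[[0,0,0.001,0,0,0],[0,0,0.001,0,0,0],[0,0,0.001,0,0,0],[0,0,0,0,0,0],[0,0,0,0,0,0],[0,0,0,0,0,0],[0,0,0,0,0,0],[0,0,0,0,0,0]]'
```

```text
time: 21.83
ee_pos: [0.5322, 0.0373, 0.1192]
tcp_rot: [179.8, 0.0, -160.3]
wrist_force: [-0.6, -0.3, -3.3]
opening: 0.0171
time: 22.5
ee_pos: [0.5322, 0.0373, 0.1162]
tcp_rot: [179.8, 0.0, -160.3]
wrist_force: [0.2, 0.1, -3.3]
opening: 0.0171
```

```bash
python3 -m handwheel '[[0,0,0.001,0,0,0],[0,0,0.001,0,0,0],[0,0,0.001,0,0,0],[0,0,0.001,0,0,0],[0,0,0,0,0,0],[0,0,0,0,0,0],[0,0,0,0,0,0],[0,0,0,0,0,0]]'
```

```text
time: 23.17
ee_pos: [0.5322, 0.0373, 0.1122]
tcp_rot: [179.8, 0.0, -160.3]
wrist_force: [-0.3, 1.0, -4.4]
opening: 0.0173
```

The key is in the keyway: 6 mm past its landing height with no push-back. Carry on down.

```bash
python3 -m handwheel '[[0,0,0.002,0,0,0],[0,0,0.002,0,0,0],[0,0,0.002,0,0,0],[0,0,0.002,0,0,0],[0,0,0.002,0,0,0],[0,0,0.001,0,0,0],[0,0,0,0,0,0],[0,0,0,0,0,0]]'; python3 -c "
from h import *;o=monitor.get_obs();print(o['torque'],o['q'])"
python3 -m handwheel '[[0,0,0.001,0,0,0],[0,0,0.001,0,0,0],[0,0,0.001,0,0,0],[0,0,0.001,0,0,0],[0,0,0,0,0,0],[0,0,0,0,0,0],[0,0,0,0,0,0],[0,0,0,0,0,0]]'; python3 -c "
from h import *;o=monitor.get_obs();print(o['torque'])"
```

```text
time: 23.83
ee_pos: [0.5321, 0.0374, 0.1011]
tcp_rot: [179.8, 0.0, -160.3]
wrist_force: [0.1, -0.2, -3.1]
opening: 0.0167
[-0.01428227 -0.01344952 -0.06314806] [  3.93636036   2.42759456  -8.88009946  78.71592626   0.15832837
 -15.7580933 ]
time: 24.5
ee_pos: [0.5324, 0.0374, 0.0976]
tcp_rot: [179.9, 0.1, -160.3]
wrist_force: [-0.6, 0.3, 4.1]
opening: 0.0169
[-0.01317665  0.19314632  0.01063989]
```

```bash
python3 -m handwheel '[[0,0,0.001,0,0,0],[0,0,0.001,0,0,0],[0,0,0.001,0,0,0],[0,0,0.001,0,0,0],[0,0,0.001,0,0,0],[0,0,0,0,0,0],[0,0,0,0,0,0],[0,0,0,0,0,0]]' -1 120
python3 -m handwheel '[[0,0,0.0005,0,0,0],[0,0,0.0005,0,0,0],[0,0,0,0,0,0],[0,0,0,0,0,0],[0,0,0,0,0,0],[0,0,0,0,0,0],[0,0,0,0,0,0],[0,0,0,0,0,0]]'; python3 -c "
from h import *;o=monitor.get_obs();print(o['torque'])"
```

```text
time: 25.17
ee_pos: [0.5325, 0.0374, 0.0931]
tcp_rot: [179.9, 0.1, -160.3]
wrist_force: [-3.2, -0.8, 10.5]
opening: 0.0168
time: 25.83
ee_pos: [0.5325, 0.0374, 0.0923]
tcp_rot: [179.9, 0.1, -160.3]
wrist_force: [-3.0, -0.2, 10.8]
opening: 0.0168
[-0.03414089  0.72832641 -0.03276576]
```

```bash
python3 -m handwheel '[[0,0,0.0005,0,0,0],[0,0,0.0005,0,0,0],[0,0,0,0,0,0],[0,0,0,0,0,0],[0,0,0,0,0,0],[0,0,0,0,0,0],[0,0,0,0,0,0],[0,0,0,0,0,0]]'
python3 -m handwheel '[[0,0,0.0005,0,0,0],[0,0,0.0005,0,0,0],[0,0,0,0,0,0],[0,0,0,0,0,0],[0,0,0,0,0,0],[0,0,0,0,0,0],[0,0,0,0,0,0],[0,0,0,0,0,0]]'; python3 -c "
from h import *;o=monitor.get_obs();print(o['torque'])"
```

```text
time: 26.5
ee_pos: [0.5326, 0.0374, 0.0923]
tcp_rot: [179.9, 0.2, -160.3]
wrist_force: [-6.9, -0.6, 17.4]
opening: 0.0165
time: 27.17
ee_pos: [0.5329, 0.0375, 0.0922]
tcp_rot: [179.9, 0.2, -160.3]
wrist_force: [-7.4, -0.5, 25.1]
opening: 0.0167
[-0.07349993  1.7492355  -0.00461915]
```

It's seated: height stays at the predicted 92.2 mm while force climbs. I'll relieve the sideways load, check once more, and take a last look.

```bash
python3 -m handwheel '[[0.0004,0.0001,0,0,0,0],[0.0004,0.0001,0,0,0,0],[0,0,0.0003,0,0,0],[0,0,0,0,0,0],[0,0,0,0,0,0],[0,0,0,0,0,0],[0,0,0,0,0,0],[0,0,0,0,0,0]]'
python3 - <<'E'
from h import *
s=shot('side')
f=lambda i:cv2.resize((255*(i[:,:,::-1]/255.)**.6).astype(np.uint8),None,fx=5,fy=5,interpolation=cv2.INTER_CUBIC)
cv2.imwrite('pics/l.png',f(s['img'][110:220,230:350]))
o=monitor.get_obs();print(o['torque'],o['wrist_force'])
E
```

```text
time: 27.83
ee_pos: [0.5328, 0.0374, 0.0922]
tcp_rot: [179.9, 0.3, -160.3]
wrist_force: [-4.0, -0.2, 24.7]
opening: 0.017
[0.02905084 1.09111166 0.01615487] [-4.21337582  0.4909594  23.47824219]
```

View pics/l.png

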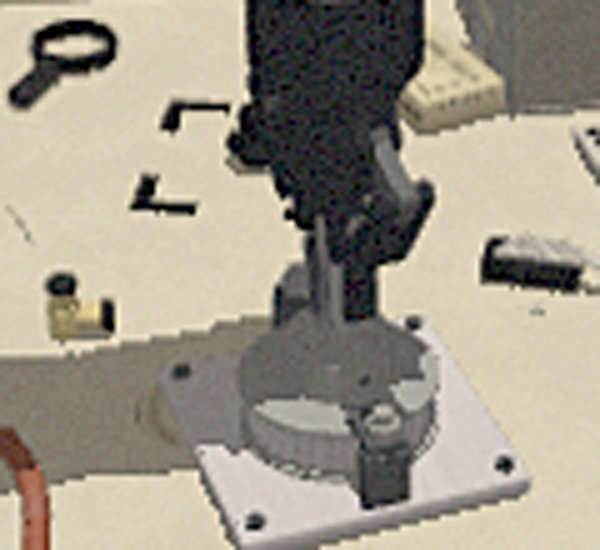

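The collar is down on the hub at (335,330) with no gap visible, the fingers are holding the shaft, and the plug is still in the square at (245,150). Handing in.

```bash
python3 -c "
from h import *;print(order.job_done());o=monitor.get_obs();print(o['time'],o['ee_pos'],o['wrist_force'])"
```

```text
the job is handed in; nothing more can be done
None
the job is handed in; nothing more can be done
```

I pulled the plug and stood it near the middle of the taped square. I then lowered the larger shaft into the bore, pressed it home, and handed the job in at about 28 s with the grip and push still on.

**Last checks:**
- **Seating:** the tool height was 92.2 mm, exactly where home was predicted. It stayed there while the push rose from 11 N to about 25 N, so the collar is on the hub. About 24 N of push remained, against 14 N from the spring, with grip force set to 120 N.
- **Key:** it slipped into the keyway without any searching. The spring came in where expected.
- **Plug and bystanders:** the last picture shows the plug still in the square. I saw nothing disturbed in the pictures, but did not check each bystander separately.

**Loose ends:**
- A sideways load of about 4 N and a 0.3° tilt reading remained at the wrist.
- The gripper opening read about 3 mm under the gripped diameters throughout.
- On the first approach, joint 6 hit its range limit and held the tool short of the plug. I fixed that by turning the tool, and nothing was touched.
- I could not read the state after handing in, so the final second is not checked.

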